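# Register a printing block in the corner pocket

## Task

Register the rectangular printing block on the wooden registration board: at the end of the board where it lies, push it against the long rail until its long side sits flush there, then push it along the rail, keeping it flush, into the corner pocket until it is fully home against the end stop, then move clear. Work gently with the fingertips or the outside of the fingers: only push the block, never pinch it, lift it or tip it, and leave the round block, the blade, the tape and the paint tubes where they are.

Things in the scene. Friction and masses are not known exactly. Their poses are not given: they have to be found in the camera images.
- board: Wooden registration board, fixed during the job (place and yaw differ each time): plywood base 170 (own x, across, away from the robot) x 260 (own y, along, to the left) x 12 mm high; origin at the centre of its underside, on the table. Long rail along its far edge, end stop across its left end; near edge (x = -85) and right end (y = -130) open. All board coordinates in these texts are in mm in its axes.
- rail_mid (a point): Middle of the long rail's inner foot, on the top of the base (board x = +60, y = 0, z = +12). The rail's inner face is x = +60 for the whole length of the board; it stands 14 mm above the base (top z = +26). Axes as the board's.
- pocket_home (a point): Point on the base under the centre of the printing block when fully home in the corner pocket (board x = +38, y = +80, z = +12). The end stop's inner face is y = +110, from x = -20 to the rail, 14 mm above the base. The block goes 34 mm deep into the pocket's straight part; its last 26 mm stay outside. Axes as the board's.
- lip_end (a point): Inner edge of the pocket's lip where its straight part begins (board x = +10, y = +76, z = +12). The lip is a strip 14 mm high, 12 mm wide, from here to the end stop, inner face x = +10, so the pocket is 50 mm wide between lip and rail and open toward -y; toward -y from here its inner face flares away from the rail, to x = 0 at y = +57. Axes as the board's.
- printing_block: Rectangular printing block, light wood, grey cut lino face, 44 (own x) x 60 (own y) x 20 mm high, about 60 g, loose; origin at the centre of its underside. Starts on the right part of the board, 30 to 85 mm off the rail, turned up to 0.45 rad; a 60 mm side shall lie along the rail. Slides with under 1 N; the fingers must not press it with more than 30 N.
- round_block: Round printing block, same wood and grey face, diameter 46 mm, 20 mm high, loose, on the near middle part of the board; origin at the centre of its underside. Not to be moved.
- blade: Small black scraper blade 12 x 45 x 6 mm, loose, on the near left corner of the board; origin at the centre of its underside. Not to be moved.
- tape_roll: Roll of masking tape, 100 mm across, 25 mm high, flat on the table to the left of the board; origin at the centre of its underside. Not to be moved.
- tube_a: Paint tube 40 x 112 x 26 mm, lying on the table at the left, beyond the tape roll; origin at the centre of its underside. Not to be moved.
Things that resemble listed ones, but are neither listed nor needed, are in the scene too. Leave any black or green look-alike of the printing_block alone.

How it is judged:
On the way, in this order (a step that is already met when the one before it is completed fails the run):
1. the printing block lies flush along the rail (within 4 mm and 0.08 rad), still in the right-hand part of the board (centre at board y below -30 mm) (x of printing_block in the frame of board above 0.034 m and y of printing_block in the frame of board below -0.03 m and angle between the y axis of printing_block and the y axis of board, either way round below 0.08 rad), for 0.2 s.
2. it slides past the middle of the board (centre at board y -15 to +30 mm), still flush along the rail (within 4 mm and 0.10 rad) (x of printing_block in the frame of board above 0.034 m and y of printing_block in the frame of board between -0.015 and 0.03 m and angle between the y axis of printing_block and the y axis of board, either way round below 0.1 rad), for 0.1 s.
At the end, for the whole second after the job is handed in: The rectangular block lies flat and at rest on the board in the pocket, within 4 mm of the rail and within 4 mm of the end stop, parallel to the rail within 0.08 rad, and the robot has let go (x of printing_block in the frame of pocket_home above -0.004 m and y of printing_block in the frame of pocket_home above -0.004 m and z of printing_block in the frame of pocket_home below 0.003 m and horizontal distance between printing_block and pocket_home below 0.006 m and angle between the y axis of printing_block and the y axis of board, either way round below 0.08 rad and angle between printing_block's own z axis and vertical below 0.05 rad and linear speed of printing_block below 0.01 m/s); the robot touches nothing.
It fails at once if the printing block is lifted more than 5 mm or tipped more than 0.2 rad (z of printing_block in the frame of board above 0.017 m or angle between printing_block's own z axis and vertical above 0.2 rad).
It fails at once if the fingers pinch or press the printing block with more than 30 N (contact force between the fingers and printing_block above 30 N).
It fails at once if the round block or the blade on the board is moved more than 10 mm (distance of any of round_block, blade from where it was at the start of the episode above 0.01 m).
It fails at once if the tape roll or the paint tube beside it is moved more than 15 mm (distance of any of tape_roll, tube_a from where it was at the start of the episode above 0.015 m).
It also fails if it takes over 51 s, if anything falls off the work surface, if the arm or the gripper's body presses on something with over 40 N, if the wrist force passes 120 N, or if a joint passes its speed limit or range.

## Robot

A 6-joint arm with a two-finger parallel gripper is mounted at the origin on a cart in front of the work surface, level with it; the furniture and walls round the work are solid. World frame = base frame: x ahead of the robot, y to its left, z up, the work surface at z = 0. Lengths are in m, angles in rad, forces in N, time in s.
With the tool pointing down it reaches from about 0.25 to 0.775 m from the base axis. Payload 4 kg.
Tool frame: the origin (TCP) lies midway between the tips of the shut fingers; the grasp point (between the pads) lies behind it (bot.pinch_z is the z of the grasp point in the tool frame, in m); z points along the fingers, y is the direction in which the jaws open and shut (so a half turn about z gives the same grasp; the last joint's range is limited). The gripper opens to 94 mm and grips with 3 to 60 N. Pads are 16 mm wide; open, the fingers measure 119 mm over their backs; the gripper's body (75 mm by 177 mm) begins 78 mm behind the grasp point.
Start: joints at [1.185, 0.087, 1.371, -0, 1.684, -0.103], TCP at [0.153, 0.528, 0.206] pointing down, gripper open.
Joint ranges: [-3.1, 3.1], [-0.76, 2.03], [0.27, 2.55], [-1.08, 4.22], [0.17, 2.65], [-2.57, 2.57]. Speed limits (rad/s): [2.79, 2.79, 3.14, 3.14, 3.14, 3.14].

## Interface

Orientations are given as a unit quaternion [w, x, y, z].
In Python, from cell import bot gives the robot as it stands.
- The arm moves only by the tool carry_out, never from a script. Its argument "rows" is a list of rows, each an object of numbers: "ax", "ay", "az": the turn, a rotation vector about the tool's x, y, z each as a share of 90 degrees, from -1 to 1; "tx", "ty", "tz": the shift along the tool's x, y, z each as a share of 0.1 m, from -1 to 1; "fingers": the opening, from -1 (shut) to 1 (fully open), so that 0 is half open. A call has 1 to 12 rows; each row shifts and turns the pose as measured when the row begins, along the tool's axes as they then stand; what a row does not reach is not made up. A row lasts 1/8 s, in which the tool goes at most 62.5 mm and 10.7 degrees, less where a joint would pass 70% of its speed; a pose out of reach is approached as far as the arm can. A call with a number of a shift or a turn outside -1 to 1 is refused whole. A call with a gripper value outside its range is refused whole. The fingers move at their own pace and stop on an object; "newtons" is the grip in N (left out, the last holds). Time passes only in rows, so rows that do not move let the fingers close. It gives the time, the measured TCP pose, the force and the opening at its end, in the units of the state.
- bot.get_state(): the state, without advancing time (a new reading comes with each control period).
- bot.get_image(name): name is "scene" or "top"; returns the picture (420x560x3 uint8, red, green, blue); there is no depth.
- bot.camera_params(name): a dict with "fovy" (degrees; the focal length in pixels is half the picture's height over the tangent of half this angle, whatever the lens; pixels are square), "cx", "cy" (the principal point, pixels), "view" (4x4, takes a point from world to camera coordinates). Camera axes: x right, y down, z forward; pixel columns grow to the right and rows downward; lengths in m; the calibration is good to about 2 mm. A picture is of the moment at which its call begins. camera_params takes no time and is no camera call.
- bot.close_job(): hands the job in, once; it reports no verdict.
Trained networks look in the newest picture that a camera, given by its name, has taken for a name from the list of things; names that differ only in an ending like _2 or _b are one class to them, and where a whole thing is asked for, a point or a joint stands for the part that bears it (a point fixed in the world has none). Each returns a list of dicts, best first, with "confidence" (0 to 1); they miss things now and then, are a little off and sometimes report something else, mostly with a low value. They report only what shows in the picture. A call takes as long as a camera call. They do not tell look-alikes from the thing itself.
- bot.search_frame(camera, label): "xy" ([column, row] in pixels, amid what is visible of it).
The state is a dict: "time": time; "joint_positions": joint angles; "qd": joint speeds; "effort": joint torques, N m; "eef_pos": TCP position; "eef_rot": TCP orientation; "force": force on the tool from outside, world axes, zero at the start; "wrist_torque": the same for the moment, N m; "finger_gap": finger opening in m.
Only numpy, scipy, OpenCV 4.12 (cv2) and the standard library are available. Lean on these libraries where they do the work, as an engineer would, in place of code of your own. Each camera call takes 0.05 s, during which the arm holds its last target. There are 200 camera calls.

## Working session

There is one attempt and no reset: what is moved stays moved. The work goes in short steps, Python scripts to look and compute and a tool call to move; the robot and the scene stay as the last step left them, time stands still between calls to the robot, and variables do not carry over. Pictures are saved under pics/ and viewed, about 8 in all and at most 12, crops included, and the job is handed in when it is done.

Besides the shell and the picture viewer there is one more tool, called as name(argument=value, ...), one argument or row to a line, values as JSON. carry_out: Moves the arm, as the interface text tells. Shift numbers are shares of 0.1 m and turn numbers shares of 90 degrees, none past 1 either way. Its arguments: {"type":"object","properties":{"rows":{"type":"array"},"newtons":{"type":"number"}},"required":["rows"]}

```bash
mkdir -p pics; python3 - <<'E'
from cell import bot
import cv2
for n in("scene","top"):
    im=bot.get_image(n); cv2.imwrite(f"pics/{n}0.png",im[:,:,::-1])
    p=bot.camera_params(n); print(n,p)
    for l in("board","rail_mid","pocket_home","lip_end","printing_block","round_block","blade","tape_roll"):
        print(l,[(d['xy'],round(d['confidence'],2)) for d in bot.search_frame(n,l)][:3])
s=bot.get_state();print(s['time'],s['eef_pos'],s['eef_rot'],s['finger_gap'],bot.pinch_z)
E
```

```text
scene {'fovy': 50.66414840112035, 'cx': 286.39107286351475, 'cy': 203.55813923194728, 'view': array([[ 0.57264467, -0.81980062, -0.00224253, -0.42453992],
       [-0.34880995, -0.24117236, -0.905631  ,  0.19531904],
       [ 0.74189602,  0.51938698, -0.42406068,  0.7494104 ],
       [ 0.        ,  0.        ,  0.        ,  1.        ]])}
board [([336.1, 239.1], 0.69)]
rail_mid [([336.9, 236.6], 0.71)]
pocket_home [([335.7, 237.5], 0.58)]
lip_end [([338.1, 239.9], 0.59)]
printing_block [([419.3, 276.2], 0.91), ([437.6, 251.1], 0.83)]
round_block [([309.8, 243.5], 0.59)]
blade [([283.1, 234.1], 0.54), ([359.4, 246.6], 0.49)]
tape_roll [([220.8, 220.6], 0.95)]
top {'fovy': 47.04258201797509, 'cx': 286.5192566447602, 'cy': 201.13514101143164, 'view': array([[ 0.01856885, -0.99981133, -0.00570183, -0.13155188],
       [-0.99138933, -0.01767249, -0.12974928,  0.51597034],
       [ 0.12962404,  0.00806203, -0.99153044,  1.07668512],
       [ 0.        ,  0.        ,  0.        ,  1.        ]])}
board [([355.3, 204.8], 0.64)]
rail_mid [([353.9, 205.9], 0.94)]
pocket_home [([355.2, 201.2], 0.6)]
lip_end [([355.0, 205.4], 0.82)]
printing_block [([445.4, 176.1], 0.97), ([388.7, 218.3], 0.77), ([446.3, 222.2], 0.75)]
round_block [([346.3, 227.8], 0.85), ([354.8, 205.3], 0.45)]
blade [([310.9, 231.3], 0.42)]
tape_roll [([248.9, 235.2], 0.82)]
0.9 [0.15347383 0.52818014 0.20551587] [1.94546786e-05 1.40917746e-01 9.90021305e-01 6.28691030e-05] 0.09393587096381414 -0.0188
```

View pics/top0.png

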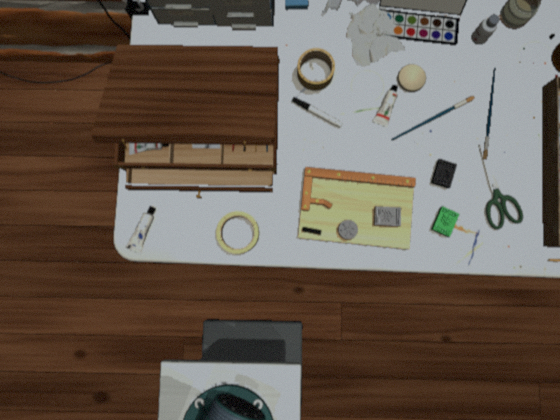

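View pics/scene0.png

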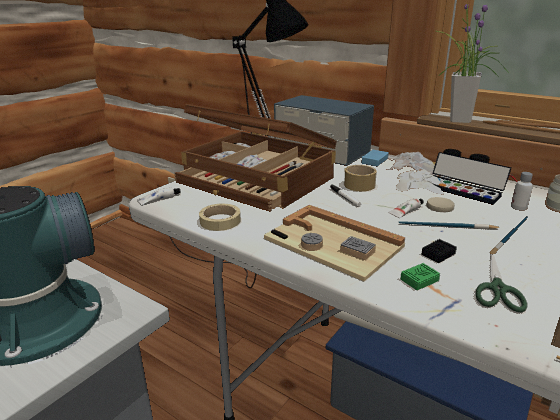

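The top view shows the board with corners near (304,168), (415,178), (410,248) and (298,240). The printing block is near (387,216), the round block near (347,229) and the blade near (311,231). The green and black look-alikes lie off the board.

```bash
python3 - <<'E'
import cv2
im=cv2.imread("pics/top0.png")[155:260,285:425]
cv2.imwrite("pics/crop0.png",cv2.resize(im,None,fx=5.6,fy=5.6,interpolation=cv2.INTER_CUBIC))
im=cv2.imread("pics/scene0.png")[195:285,255:415]
cv2.imwrite("pics/crop1.png",cv2.resize(im,None,fx=5,fy=5,interpolation=cv2.INTER_CUBIC))
E
```

```text
(no output)
```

View pics/crop0.png

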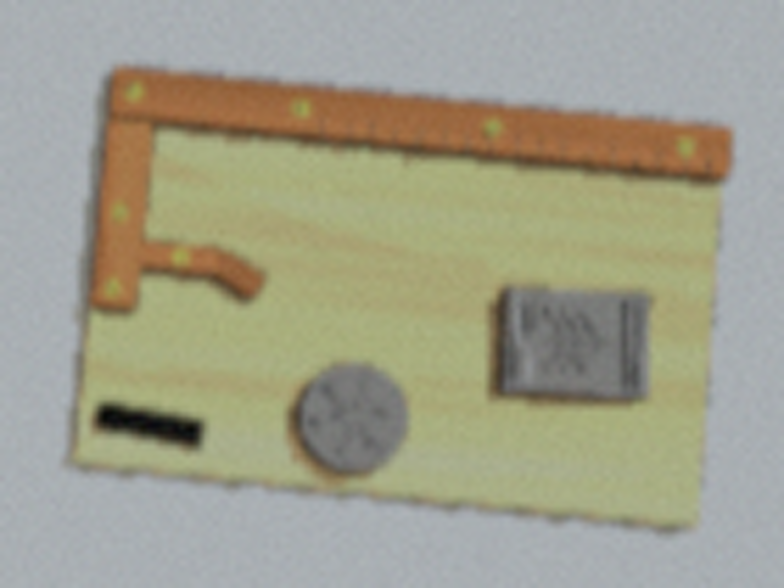

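View pics/crop1.png

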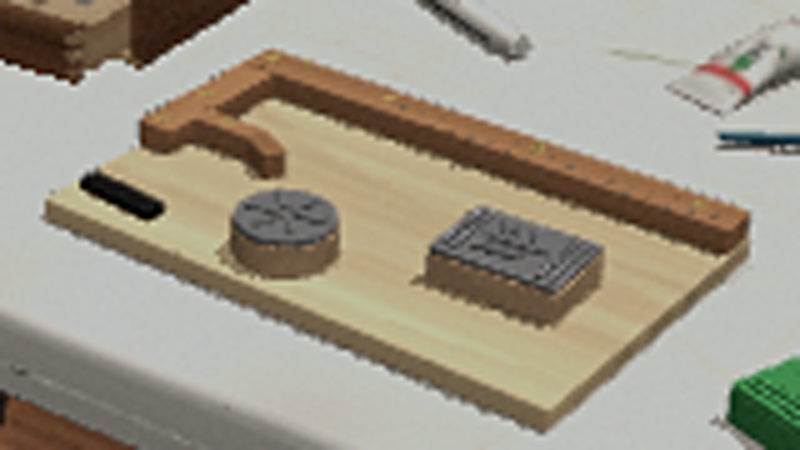

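```bash
cat > h.py <<'E'
import numpy as np
from scipy.optimize import least_squares
from cell import bot
CP={n:bot.camera_params(n) for n in("scene","top")}
def proj(n,P):
    p=CP[n];P=np.atleast_2d(P);c=(p["view"]@np.c_[P,np.ones(len(P))].T)[:3]
    f=210/np.tan(np.radians(p["fovy"])/2); return (f*c[:2]/c[2]).T+[p["cx"],p["cy"]]
def place(v,L):
    L=np.asarray(L,float)*1e-3;c,s=np.cos(v[2]),np.sin(v[2])
    return np.c_[v[0]+c*L[:,0]-s*L[:,1],v[1]+s*L[:,0]+c*L[:,1],L[:,2]]
def fit(obs,v0):  # obs: {cam:(local pts, pixels)}
    r=lambda v:np.concatenate([(proj(n,place(v,l))-px).ravel() for n,(l,px) in obs.items()])
    return least_squares(r,v0,loss="soft_l1"),r
def inboard(b,xy):
    c,s=np.cos(b[2]),np.sin(b[2]);return np.array([[c,s],[-s,c]])@(np.asarray(xy)-b[:2])*1e3
def toworld(b,xy): return place(b,[[*xy,0]])[0,:2]
E
python3 - <<'E'
from h import *
T=lambda c:(np.array(c)+.5)/5.6-.5+[285,155]
S=lambda c:(np.array(c)+.5)/5-.5+[255,195]
B=[(85,130,26),(85,-130,26),(60,-130,26),(-85,-130,12),(-85,130,12)]
bt=(B+[(-20,130,26),(60,110,26)],T([(115,68),(733,128),(726,180),(695,528),(72,465),(92,306),(155,128)]))
bs=(B,S([(272,50),(748,211),(725,243),(547,418),(45,203)]))
K=[(22,30,32),(22,-30,32),(-22,-30,32),(-22,30,32)]
kt=(K,T([(508,287),(650,294),(645,400),(502,394)]))
ks=(K,S([(482,207),(603,247),(553,290),(430,247)]))
for nm,t,s in(("board",bt,bs),("block",kt,ks)):
    for o in({"top":t},{"scene":s},{"top":t,"scene":s}):
        f,r=fit(o,[.5,-.2,0]);print(nm,list(o),np.round(f.x,4),np.round(r(f.x),1).tolist())
        if nm=="board": b=f.x
        print(inboard(b,f.x[:2]),f.x[2]-b[2])
# round, with both
E
```

```text
board ['top'] [ 0.5086 -0.2852 -0.0835] [-0.5, -1.3, 0.3, -1.0, 0.8, 0.3, 0.6, 0.8, -0.2, 0.6, -0.8, 0.6, -0.2, -0.7]
[0. 0.] 0.0
board ['scene'] [ 0.5052 -0.2875 -0.0872] [-0.3, -0.3, 1.4, 0.6, 0.6, -1.3, -0.3, -0.0, -1.4, -0.1]
[0. 0.] 0.0
board ['top', 'scene'] [ 0.508  -0.2857 -0.0849] [-0.3, -1.1, 0.6, -0.6, 1.1, 0.7, 0.7, 1.1, 0.0, 0.8, -0.6, 0.8, 0.1, -0.5, -0.4, -0.8, 1.1, -0.2, 0.3, -2.1, -0.3, -1.0, -1.3, -0.7]
[0. 0.] 0.0
block ['top'] [ 0.4883 -0.3541 -0.0373] [-0.6, -0.1, 0.2, 0.1, 0.6, 0.2, -0.2, -0.2]
[-13.75392965 -69.7406888 ] 0.04751356905953511
block ['scene'] [ 0.4862 -0.3573 -0.0571] [-0.3, -0.6, 0.9, 0.2, 0.3, 0.5, -0.9, -0.3]
[-15.60786423 -73.15096278] 0.0277752734488066
block ['top', 'scene'] [ 0.4881 -0.3553 -0.0443] [0.0, -0.1, 0.8, 0.3, 1.1, 0.4, 0.3, -0.1, -0.9, -1.2, 0.3, -0.6, 0.1, -0.3, -1.3, -0.9]
[-13.86614241 -71.04342603] 0.040575195178508015
```

carry_out(
  rows=[
    {"az":-0.063,"fingers":-0.57},
    {"az":-0.063,"fingers":-0.57},
    {"tx":-0.33,"ty":-0.51,"fingers":-0.57},
    {"tx":-0.33,"ty":-0.51,"fingers":-0.57},
    {"tx":-0.33,"ty":-0.51,"fingers":-0.57},
    {"tx":-0.33,"ty":-0.51,"fingers":-0.57},
    {"tx":-0.33,"ty":-0.51,"fingers":-0.57},
    {"tx":-0.33,"ty":-0.51,"fingers":-0.57},
    {"tx":-0.33,"ty":-0.51,"fingers":-0.57},
    {"tx":-0.33,"ty":-0.51,"fingers":-0.57},
  ],
)

```text
schema error: expected keys ax, ay, az, tx, ty, tz, fingers
```

carry_out(
  rows=[
    {"ax":0,"ay":0,"az":-0.063,"tx":0,"ty":0,"tz":0,"fingers":-0.57},
    {"ax":0,"ay":0,"az":-0.063,"tx":0,"ty":0,"tz":0,"fingers":-0.57},
    {"ax":0,"ay":0,"az":0,"tx":-0.33,"ty":-0.51,"tz":0,"fingers":-0.57},
    {"ax":0,"ay":0,"az":0,"tx":-0.33,"ty":-0.51,"tz":0,"fingers":-0.57},
    {"ax":0,"ay":0,"az":0,"tx":-0.33,"ty":-0.51,"tz":0,"fingers":-0.57},
    {"ax":0,"ay":0,"az":0,"tx":-0.33,"ty":-0.51,"tz":0,"fingers":-0.57},
    {"ax":0,"ay":0,"az":0,"tx":-0.33,"ty":-0.51,"tz":0,"fingers":-0.57},
    {"ax":0,"ay":0,"az":0,"tx":-0.33,"ty":-0.51,"tz":0,"fingers":-0.57},
    {"ax":0,"ay":0,"az":0,"tx":-0.33,"ty":-0.51,"tz":0,"fingers":-0.57},
    {"ax":0,"ay":0,"az":0,"tx":-0.33,"ty":-0.51,"tz":0,"fingers":-0.57},
  ],
)

```text
time: 2.15
eef_pos: [0.3911, 0.0927, 0.2062]
eef_rot: [0.004, 0.034, 0.999, 0.001]
force: [1.1, 0.4, -0.1]
finger_gap: 0.0203
```

```bash
cat >> h.py <<'E'
BD=np.array([.508,-.2855,-.0849])
def rep():
    from scipy.spatial.transform import Rotation as R
    s=bot.get_state();q=s["eef_rot"];m=R.from_quat([*q[1:],q[0]]).as_matrix()
    a=np.arctan2(-m[0,1],m[1,1])-BD[2]
    print("t",round(s["time"],2),"board xy",np.round(inboard(BD,s["eef_pos"][:2]),1),"z",round(s["eef_pos"][2]*1e3,1),"jaw yaw rel deg",round(np.degrees(a),2),"tilt",np.round(m[:,2],3),"F",np.round(s["force"],2),"gap",round(s["finger_gap"]*1e3,1))
E
python3 -c "from h import *;rep()"
```

```text
t 2.15 board xy [-148.5  366.9] z 206.2 jaw yaw rel deg 0.98 tilt [ 0.007  0.002 -1.   ] F [ 1.07  0.4  -0.13] gap 20.3
```

carry_out(
  rows=[
    {"ax":0,"ay":0,"az":0,"tx":-0.1,"ty":-0.54,"tz":0,"fingers":-0.57},
    {"ax":0,"ay":0,"az":0,"tx":-0.1,"ty":-0.54,"tz":0,"fingers":-0.57},
    {"ax":0,"ay":0,"az":0,"tx":-0.1,"ty":-0.54,"tz":0,"fingers":-0.57},
    {"ax":0,"ay":0,"az":0,"tx":-0.1,"ty":-0.54,"tz":0,"fingers":-0.57},
    {"ax":0,"ay":0,"az":0,"tx":-0.1,"ty":-0.54,"tz":0,"fingers":-0.57},
    {"ax":0,"ay":0,"az":0,"tx":-0.1,"ty":-0.54,"tz":0,"fingers":-0.57},
    {"ax":0,"ay":0,"az":0,"tx":-0.1,"ty":-0.54,"tz":0,"fingers":-0.57},
    {"ax":0,"ay":0,"az":0,"tx":-0.1,"ty":-0.54,"tz":0,"fingers":-0.57},
    {"ax":0,"ay":0,"az":0.01,"tx":0,"ty":0,"tz":0,"fingers":-0.57},
    {"ax":0,"ay":0,"az":0,"tx":0,"ty":0,"tz":0,"fingers":-0.57},
  ],
)

```text
time: 3.4
eef_pos: [0.4415, -0.3624, 0.2063]
eef_rot: [0.006, 0.046, 0.999, 0.002]
force: [0.1, -0.1, -0.1]
finger_gap: 0.02
```

```bash
python3 -c "from h import *;rep()"
```

```text
t 3.4 board xy [-59.8 -82.3] z 206.3 jaw yaw rel deg -0.38 tilt [ 0.013  0.002 -1.   ] F [ 0.1  -0.13 -0.08] gap 20.0
```

carry_out(
  rows=[
    {"ax":0,"ay":0.008,"az":-0.004,"tx":0.08,"ty":0.11,"tz":0,"fingers":-0.57},
    {"ax":0,"ay":0,"az":0,"tx":0,"ty":0,"tz":0.4,"fingers":-0.57},
    {"ax":0,"ay":0,"az":0,"tx":0,"ty":0,"tz":0.4,"fingers":-0.57},
    {"ax":0,"ay":0,"az":0,"tx":0,"ty":0,"tz":0.4,"fingers":-0.57},
    {"ax":0,"ay":0,"az":0,"tx":0,"ty":0,"tz":0.3,"fingers":-0.57},
    {"ax":0,"ay":0,"az":0,"tx":0,"ty":0,"tz":0,"fingers":-0.57},
    {"ax":0,"ay":0,"az":0,"tx":0,"ty":0,"tz":0,"fingers":-0.57},
  ],
)

```text
time: 4.28
eef_pos: [0.4361, -0.3382, 0.06]
eef_rot: [0.003, 0.035, 0.999, -0.001]
force: [0.5, -0.4, 0.4]
finger_gap: 0.0203
```

```bash
python3 -c "
from h import *;rep()
import cv2
a=bot.get_image('top')[155:260,285:425,::-1]; b=bot.get_image('scene')[195:285,270:410,::-1]
cv2.imwrite('pics/p1.png',np.vstack([cv2.resize(x,None,fx=3,fy=3,interpolation=cv2.INTER_CUBIC) for x in(a,b)]))"
```

```text
t 4.28 board xy [-67.2 -58.6] z 60.0 jaw yaw rel deg 0.87 tilt [ 0.006 -0.001 -1.   ] F [ 0.45 -0.38  0.39] gap 20.3
```

View pics/p1.png

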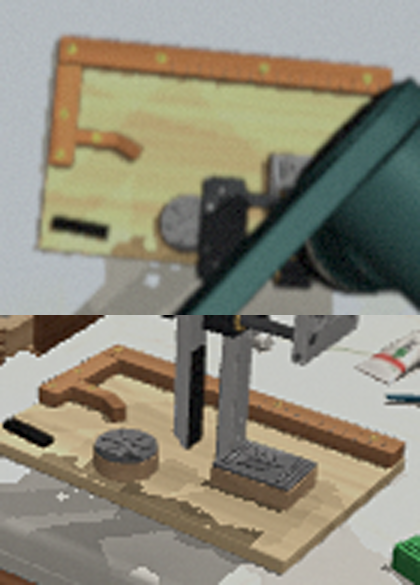

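The scene panel shows both fingertips above the board, between the round block and the printing block. The top panel is mostly hidden by the arm. I'll check where the tips should project.

```bash
python3 -c "
from h import *
P=place(BD,[[-67,-58.6+22.5,60],[-67,-58.6+10,60],[-67,-58.6-10,60],[-67,-58.6-22.5,60]])
print((proj('scene',P)-[270,195])*3+[0,315])
f,r=fit({'top':([[0,0,32]],np.array([[353/5.6+285,418/5.6+155]]))},[.45,-.27,0]);print(inboard(BD,f.x[:2]))"
```

```text
[[177.18611783 437.36238363]
 [192.80474853 443.2763436 ]
 [218.33879825 452.94475505]
 [234.64807352 459.12022607]]
[-54.35174289  17.13599334]
```

carry_out(
  rows=[
    {"ax":0,"ay":0.003,"az":0.008,"tx":0,"ty":-0.12,"tz":0,"fingers":-0.57},
    {"ax":0,"ay":0,"az":0,"tx":0,"ty":0,"tz":0.2,"fingers":-0.57},
    {"ax":0,"ay":0,"az":0,"tx":0,"ty":0,"tz":0.15,"fingers":-0.57},
    {"ax":0,"ay":0,"az":0,"tx":0,"ty":0,"tz":0,"fingers":-0.57},
    {"ax":0,"ay":0,"az":0,"tx":0,"ty":0,"tz":0,"fingers":-0.57},
  ],
)

```text
time: 5.0
eef_pos: [0.4379, -0.3564, 0.0296]
eef_rot: [0.004, 0.043, 0.999, -0.005]
force: [0.5, -0.1, 0.8]
finger_gap: 0.0203
```

```bash
python3 -c "from h import *;rep()"
```

```text
t 5.0 board xy [-63.8 -76.6] z 29.6 jaw yaw rel deg -0.04 tilt [ 0.008 -0.01  -1.   ] F [ 0.48 -0.13  0.79] gap 20.3
```

carry_out(
  rows=[
    {"ax":0,"ay":0,"az":0,"tx":0,"ty":0.05,"tz":0.09,"fingers":-0.57},
    {"ax":0,"ay":0,"az":0,"tx":0,"ty":0,"tz":0,"fingers":-0.57},
    {"ax":0,"ay":0,"az":0,"tx":-0.07,"ty":0,"tz":0,"fingers":-0.57},
    {"ax":0,"ay":0,"az":0,"tx":-0.07,"ty":0,"tz":0,"fingers":-0.57},
    {"ax":0,"ay":0,"az":0,"tx":-0.07,"ty":0,"tz":0,"fingers":-0.57},
    {"ax":0,"ay":0,"az":0,"tx":-0.07,"ty":0,"tz":0,"fingers":-0.57},
  ],
)

```text
time: 5.75
eef_pos: [0.4688, -0.3542, 0.0217]
eef_rot: [0.005, 0.043, 0.999, -0.005]
force: [-0.7, -0.1, 0.5]
finger_gap: 0.0201
```

```bash
python3 -c "from h import *;rep()"
```

```text
t 5.75 board xy [-33.3 -71.7] z 21.7 jaw yaw rel deg -0.03 tilt [ 0.009 -0.011 -1.   ] F [-0.73 -0.09  0.54] gap 20.1
```

carry_out(
  rows=[
    {"ax":0,"ay":0,"az":0,"tx":-0.06,"ty":0,"tz":0,"fingers":-0.57},
    {"ax":0,"ay":0,"az":0,"tx":-0.06,"ty":0,"tz":0,"fingers":-0.57},
    {"ax":0,"ay":0,"az":0,"tx":-0.06,"ty":0,"tz":0,"fingers":-0.57},
    {"ax":0,"ay":0,"az":0,"tx":-0.06,"ty":0,"tz":0,"fingers":-0.57},
    {"ax":0,"ay":0,"az":0,"tx":-0.06,"ty":0,"tz":0,"fingers":-0.57},
  ],
)

```text
time: 6.38
eef_pos: [0.5008, -0.3569, 0.0218]
eef_rot: [0.005, 0.043, 0.999, -0.005]
force: [-0.6, 0.3, -0.7]
finger_gap: 0.0205
```

```bash
python3 -c "from h import *;rep()"
```

```text
t 6.38 board xy [ -1.1 -71.7] z 21.8 jaw yaw rel deg -0.02 tilt [ 0.009 -0.011 -1.   ] F [-0.64  0.33 -0.73] gap 20.5
```

Nearly there. Next come small steps, checking the force after each.

carry_out(
  rows=[
    {"ax":0,"ay":0,"az":0,"tx":-0.03,"ty":0,"tz":0,"fingers":-0.57},
    {"ax":0,"ay":0,"az":0,"tx":-0.03,"ty":0,"tz":0,"fingers":-0.57},
  ],
)

```text
time: 6.62
eef_pos: [0.5073, -0.3574, 0.0218]
eef_rot: [0.005, 0.043, 0.999, -0.005]
force: [0.8, 0.0, -0.4]
finger_gap: 0.0201
```

carry_out(
  rows=[
    {"ax":0,"ay":0,"az":0,"tx":-0.02,"ty":0,"tz":0,"fingers":-0.57},
  ],
)

```text
time: 6.75
eef_pos: [0.5095, -0.3576, 0.0218]
eef_rot: [0.005, 0.043, 0.999, -0.005]
force: [-0.5, -0.2, 0.2]
finger_gap: 0.0202
```

```bash
python3 -c "from h import *;rep()"
```

```text
t 6.75 board xy [  7.6 -71.7] z 21.8 jaw yaw rel deg -0.01 tilt [ 0.009 -0.011 -1.   ] F [-0.48 -0.16  0.24] gap 20.2
```

carry_out(
  rows=[
    {"ax":0,"ay":0,"az":0,"tx":-0.015,"ty":0,"tz":0,"fingers":-0.57},
  ],
)

```text
time: 6.88
eef_pos: [0.5101, -0.3576, 0.0218]
eef_rot: [0.003, 0.043, 0.999, -0.005]
force: [-4.8, -0.2, 2.5]
finger_gap: 0.0201
```

```bash
python3 -c "
from h import *;rep()
import cv2
b=bot.get_image('scene')[195:285,270:410,::-1]
cv2.imwrite('pics/p2.png',cv2.resize(b,None,fx=5.6,fy=5.6,interpolation=cv2.INTER_CUBIC))"
```

```text
t 6.88 board xy [  8.2 -71.7] z 21.8 jaw yaw rel deg -0.01 tilt [ 0.006 -0.011 -1.   ] F [-4.83 -0.19  2.47] gap 20.1
```

View pics/p2.png

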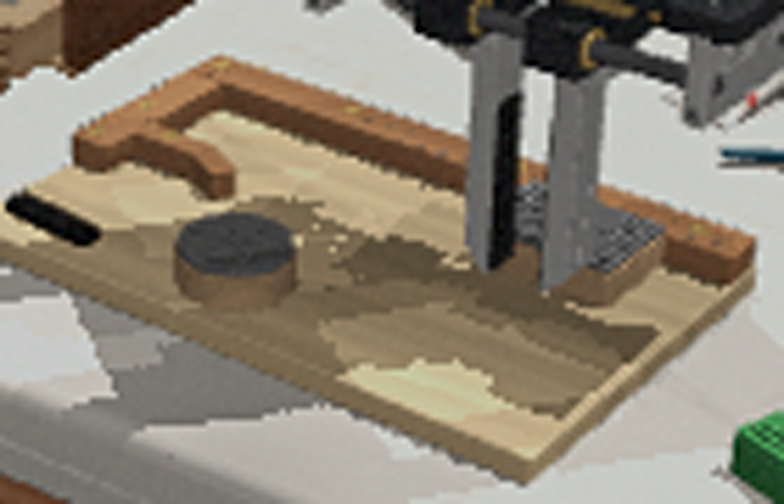

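The picture shows the block against the rail near (640,240) with both fingertips on its near long side. The rail reacts with 5 N at the predicted distance. I'll hold, then back off and lift.

carry_out(
  rows=[
    {"ax":0,"ay":0,"az":0,"tx":0,"ty":0,"tz":0,"fingers":-0.57},
    {"ax":0,"ay":0,"az":0,"tx":0,"ty":0,"tz":0,"fingers":-0.57},
    {"ax":0,"ay":0,"az":0,"tx":0.1,"ty":0,"tz":0,"fingers":-0.57},
    {"ax":0,"ay":0,"az":0,"tx":0.2,"ty":0,"tz":0,"fingers":-0.57},
    {"ax":0,"ay":0,"az":0,"tx":0,"ty":0,"tz":-0.4,"fingers":-0.57},
    {"ax":0,"ay":0,"az":0,"tx":0,"ty":0,"tz":-0.3,"fingers":-0.79},
  ],
)

```text
time: 7.68
eef_pos: [0.4766, -0.3525, 0.0893]
eef_rot: [0.002, 0.043, 0.999, -0.003]
force: [0.3, -0.5, -0.9]
finger_gap: 0.0132
```

```bash
python3 -c "from h import *;rep();print(bot.get_state()['joint_positions'])"
```

```text
t 7.67 board xy [-25.7 -69.4] z 89.3 jaw yaw rel deg -0.04 tilt [ 0.004 -0.006 -1.   ] F [ 0.29 -0.45 -0.89] gap 13.2
[-7.31509889e-01  2.25483328e-01  1.44584074e+00 -1.64303409e-03
  1.46303891e+00 -2.21662561e+00]
```

carry_out(
  rows=[
    {"ax":0,"ay":0,"az":0,"tx":-0.3,"ty":-0.26,"tz":0,"fingers":-0.79},
    {"ax":0,"ay":0,"az":0,"tx":-0.3,"ty":-0.26,"tz":0,"fingers":-0.79},
    {"ax":0,"ay":0,"az":0.111,"tx":0,"ty":0,"tz":0,"fingers":-0.79},
    {"ax":0,"ay":0,"az":0.111,"tx":0,"ty":0,"tz":0,"fingers":-0.79},
    {"ax":0,"ay":0,"az":0.111,"tx":0,"ty":0,"tz":0,"fingers":-0.79},
    {"ax":0,"ay":0,"az":0.111,"tx":0,"ty":0,"tz":0,"fingers":-0.79},
    {"ax":0,"ay":0,"az":0.111,"tx":0,"ty":0,"tz":0,"fingers":-0.79},
    {"ax":0,"ay":0,"az":0.111,"tx":0,"ty":0,"tz":0,"fingers":-0.79},
    {"ax":0,"ay":0,"az":0.111,"tx":0,"ty":0,"tz":0,"fingers":-0.79},
    {"ax":0,"ay":0,"az":0.111,"tx":0,"ty":0,"tz":0,"fingers":-0.79},
    {"ax":0,"ay":0,"az":0.111,"tx":0,"ty":0,"tz":0,"fingers":-0.79},
    {"ax":0,"ay":0,"az":0,"tx":0,"ty":0,"tz":0,"fingers":-0.79},
  ],
)

```text
time: 9.18
eef_pos: [0.5333, -0.4134, 0.0951]
eef_rot: [0.012, 0.753, 0.657, 0.003]
force: [0.5, -0.6, -0.4]
finger_gap: 0.0101
```

```bash
python3 -c "from h import *;rep();print(bot.get_state()['joint_positions'])"
```

```text
t 9.18 board xy [  36.  -125.3] z 95.1 jaw yaw rel deg -92.92 tilt [ 0.02  -0.014 -1.   ] F [ 0.47 -0.63 -0.42] gap 10.1
[-0.74509711  0.38620283  1.22926042  0.00315963  1.50226928 -0.60925966]
```

carry_out(
  rows=[
    {"ax":0.012,"ay":0.009,"az":-0.03,"tx":0,"ty":0,"tz":0.2,"fingers":-0.79},
    {"ax":0,"ay":0,"az":0,"tx":0,"ty":0,"tz":0.2,"fingers":-0.79},
    {"ax":0,"ay":0,"az":0,"tx":0,"ty":0,"tz":0.2,"fingers":-0.79},
    {"ax":0,"ay":0,"az":0,"tx":0,"ty":0,"tz":0,"fingers":-0.79},
    {"ax":0,"ay":0,"az":0,"tx":0,"ty":0,"tz":0,"fingers":-0.79},
  ],
)

```text
time: 9.8
eef_pos: [0.5336, -0.4139, 0.0335]
eef_rot: [0.001, 0.735, 0.678, 0.002]
force: [0.9, -0.4, 0.5]
finger_gap: 0.01
```

```bash
python3 -c "from h import *;rep()"
```

```text
t 9.8 board xy [  36.4 -125.7] z 33.5 jaw yaw rel deg -89.73 tilt [ 0.005  0.001 -1.   ] F [ 0.92 -0.4   0.5 ] gap 10.0
```

carry_out(
  rows=[
    {"ax":0,"ay":0,"az":0,"tx":0,"ty":0,"tz":0.12,"fingers":-0.79},
    {"ax":0,"ay":0,"az":0,"tx":0,"ty":0,"tz":0,"fingers":-0.79},
    {"ax":0,"ay":0,"az":0,"tx":0.05,"ty":0,"tz":0,"fingers":-0.79},
    {"ax":0,"ay":0,"az":0,"tx":0.05,"ty":0,"tz":0,"fingers":-0.79},
    {"ax":0,"ay":0,"az":0,"tx":0.05,"ty":0,"tz":0,"fingers":-0.79},
    {"ax":0,"ay":0,"az":0,"tx":0.05,"ty":0,"tz":0,"fingers":-0.79},
    {"ax":0,"ay":0,"az":0,"tx":0.05,"ty":0,"tz":0,"fingers":-0.79},
    {"ax":0,"ay":0,"az":0,"tx":0.05,"ty":0,"tz":0,"fingers":-0.79},
  ],
)

```text
time: 10.8
eef_pos: [0.5374, -0.383, 0.0235]
eef_rot: [0.004, 0.735, 0.678, 0.002]
force: [0.1, -1.0, 0.4]
finger_gap: 0.0099
```

```bash
python3 -c "
from h import *;rep()
import cv2
b=bot.get_image('scene')[195:285,270:410,::-1]
cv2.imwrite('pics/p3.png',cv2.resize(b,None,fx=5.6,fy=5.6,interpolation=cv2.INTER_CUBIC))"
```

```text
t 10.8 board xy [ 37.6 -94.6] z 23.5 jaw yaw rel deg -89.7 tilt [ 0.008 -0.002 -1.   ] F [ 0.07 -1.01  0.44] gap 9.9
```

View pics/p3.png

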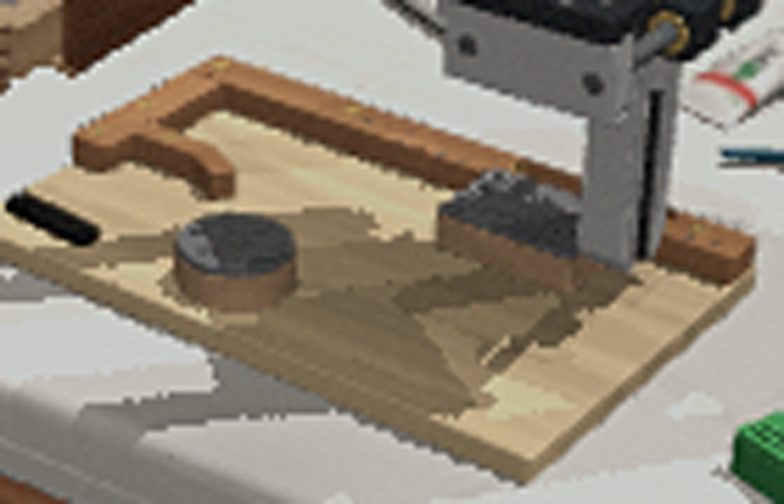

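The block is flush along the rail, with its top face near (520,215) and the fingers behind its right end. I'll keep pushing along the rail.

carry_out(
  rows=[
    {"ax":0,"ay":0,"az":0,"tx":0.06,"ty":0,"tz":0,"fingers":-0.79},
    {"ax":0,"ay":0,"az":0,"tx":0.06,"ty":0,"tz":0,"fingers":-0.79},
    {"ax":0,"ay":0,"az":0,"tx":0.06,"ty":0,"tz":0,"fingers":-0.79},
    {"ax":0,"ay":0,"az":0,"tx":0.06,"ty":0,"tz":0,"fingers":-0.79},
    {"ax":0,"ay":0,"az":0,"tx":0.06,"ty":0,"tz":0,"fingers":-0.79},
    {"ax":0,"ay":0,"az":0,"tx":0.06,"ty":0,"tz":0,"fingers":-0.79},
    {"ax":0,"ay":0,"az":0,"tx":0.06,"ty":0,"tz":0,"fingers":-0.79},
    {"ax":0,"ay":0,"az":0,"tx":0.06,"ty":0,"tz":0,"fingers":-0.79},
  ],
)

```text
time: 11.85
eef_pos: [0.5416, -0.3313, 0.0236]
eef_rot: [0.004, 0.735, 0.679, 0.002]
force: [-0.7, -0.7, -0.7]
finger_gap: 0.0098
```

```bash
python3 -c "from h import *;rep()"
```

```text
t 11.85 board xy [ 37.4 -42.8] z 23.6 jaw yaw rel deg -89.68 tilt [ 0.009 -0.002 -1.   ] F [-0.68 -0.69 -0.75] gap 9.8
```

carry_out(
  rows=[
    {"ax":0,"ay":0,"az":0,"tx":0.06,"ty":0,"tz":0,"fingers":-0.79},
    {"ax":0,"ay":0,"az":0,"tx":0.06,"ty":0,"tz":0,"fingers":-0.79},
    {"ax":0,"ay":0,"az":0,"tx":0.06,"ty":0,"tz":0,"fingers":-0.79},
    {"ax":0,"ay":0,"az":0,"tx":0.06,"ty":0,"tz":0,"fingers":-0.79},
    {"ax":0,"ay":0,"az":0,"tx":0.06,"ty":0,"tz":0,"fingers":-0.79},
    {"ax":0,"ay":0,"az":0,"tx":0.06,"ty":0,"tz":0,"fingers":-0.79},
    {"ax":0,"ay":0,"az":0,"tx":0.06,"ty":0,"tz":0,"fingers":-0.79},
  ],
)

```text
time: 12.72
eef_pos: [0.5452, -0.2865, 0.0236]
eef_rot: [0.004, 0.735, 0.678, 0.002]
force: [-0.7, 0.7, -0.6]
finger_gap: 0.0095
```

```bash
python3 -c "
from h import *;rep()
import cv2
b=bot.get_image('scene')[195:285,270:410,::-1]
cv2.imwrite('pics/p4.png',cv2.resize(b,None,fx=5.6,fy=5.6,interpolation=cv2.INTER_CUBIC))"
```

```text
t 12.72 board xy [37.1  2.2] z 23.6 jaw yaw rel deg -89.68 tilt [ 0.009 -0.002 -1.   ] F [-0.7   0.69 -0.61] gap 9.5
```

View pics/p4.png

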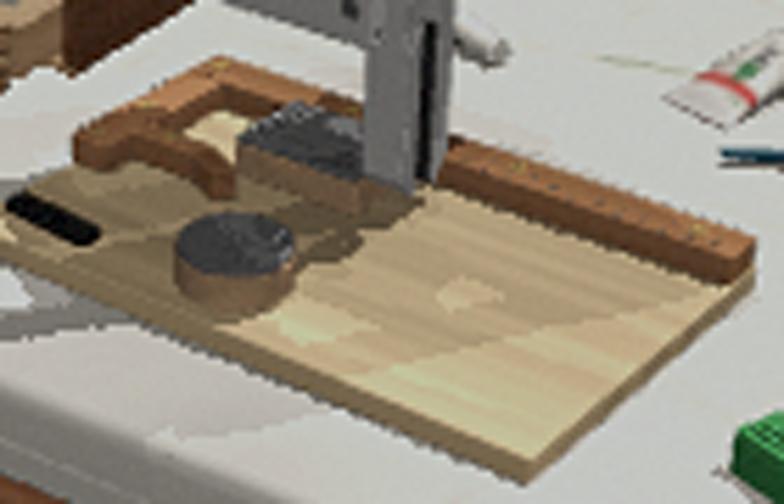

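The block is entering the pocket flush, with its top face near (305,140). About 40 mm remain.

carry_out(
  rows=[
    {"ax":0,"ay":0,"az":0,"tx":0.06,"ty":0,"tz":0,"fingers":-0.79},
    {"ax":0,"ay":0,"az":0,"tx":0.06,"ty":0,"tz":0,"fingers":-0.79},
    {"ax":0,"ay":0,"az":0,"tx":0.06,"ty":0,"tz":0,"fingers":-0.79},
    {"ax":0,"ay":0,"az":0,"tx":0.06,"ty":0,"tz":0,"fingers":-0.79},
    {"ax":0,"ay":0,"az":0,"tx":0.05,"ty":0,"tz":0,"fingers":-0.79},
  ],
)

```text
time: 13.4
eef_pos: [0.5477, -0.2549, 0.0236]
eef_rot: [0.004, 0.734, 0.679, 0.003]
force: [-0.1, 0.1, -1.4]
finger_gap: 0.0098
```

carry_out(
  rows=[
    {"ax":0,"ay":0,"az":0,"tx":0.03,"ty":0,"tz":0,"fingers":-0.79},
  ],
)

```text
time: 13.52
eef_pos: [0.548, -0.2516, 0.0236]
eef_rot: [0.004, 0.734, 0.679, 0.003]
force: [-1.0, -0.7, 0.0]
finger_gap: 0.0099
```

```bash
python3 -c "from h import *;rep()"
```

```text
t 13.53 board xy [37.  37.2] z 23.6 jaw yaw rel deg -89.65 tilt [ 0.009 -0.002 -1.   ] F [-0.98 -0.74  0.02] gap 9.9
```

carry_out(
  rows=[
    {"ax":0,"ay":0,"az":0,"tx":0.02,"ty":0,"tz":0,"fingers":-0.79},
    {"ax":0,"ay":0,"az":0,"tx":0.02,"ty":0,"tz":0,"fingers":-0.79},
  ],
)

```text
time: 13.78
eef_pos: [0.5482, -0.2477, 0.0236]
eef_rot: [0.004, 0.734, 0.679, 0.002]
force: [-0.4, -3.6, 0.8]
finger_gap: 0.0098
```

carry_out(
  rows=[
    {"ax":0,"ay":0,"az":0,"tx":0.015,"ty":0,"tz":0,"fingers":-0.79},
  ],
)

```text
time: 13.9
eef_pos: [0.5481, -0.2476, 0.0238]
eef_rot: [0.005, 0.734, 0.679, 0.001]
force: [-1.9, -5.4, 0.4]
finger_gap: 0.01
```

```bash
python3 -c "from h import *;rep()"
```

```text
t 13.9 board xy [36.7 41.1] z 23.8 jaw yaw rel deg -89.66 tilt [ 0.008 -0.005 -1.   ] F [-1.91 -5.4   0.38] gap 10.0
```

It stalls at y=41.1 with 5 N, where about 42 was expected for the end stop. I'll back off and get clear of the view.

carry_out(
  rows=[
    {"ax":0,"ay":0,"az":0,"tx":0,"ty":0,"tz":0,"fingers":-0.79},
    {"ax":0,"ay":0,"az":0,"tx":-0.1,"ty":0,"tz":0,"fingers":-0.79},
    {"ax":0,"ay":0,"az":0,"tx":-0.2,"ty":0,"tz":0,"fingers":-0.79},
    {"ax":0,"ay":0,"az":0,"tx":-0.1,"ty":0,"tz":-0.4,"fingers":-0.79},
    {"ax":0,"ay":0,"az":0,"tx":0,"ty":0,"tz":-0.5,"fingers":-0.79},
    {"ax":0,"ay":0,"az":0,"tx":-0.5,"ty":-0.2,"tz":-0.3,"fingers":-0.79},
    {"ax":0,"ay":0,"az":0,"tx":-0.5,"ty":-0.2,"tz":0,"fingers":-0.79},
    {"ax":0,"ay":0,"az":0,"tx":-0.5,"ty":-0.2,"tz":0,"fingers":-0.79},
    {"ax":0,"ay":0,"az":0,"tx":-0.5,"ty":-0.2,"tz":0,"fingers":-0.79},
    {"ax":0,"ay":0,"az":0,"tx":-0.3,"ty":-0.2,"tz":0,"fingers":-0.79},
    {"ax":0,"ay":0,"az":0,"tx":0,"ty":0,"tz":0,"fingers":-0.79},
  ],
)

```text
time: 15.28
eef_pos: [0.42, -0.5244, 0.1459]
eef_rot: [0.004, 0.735, 0.678, 0.003]
force: [0.6, 0.4, 0.3]
finger_gap: 0.0098
```

```bash
python3 -c "
from h import *;rep()
import cv2
a=bot.get_image('top')[160:250,292:382,::-1]; b=bot.get_image('scene')[195:255,270:360,::-1]
cv2.imwrite('pics/p5t.png',cv2.resize(a,None,fx=6,fy=6,interpolation=cv2.INTER_CUBIC))
cv2.imwrite('pics/p5s.png',cv2.resize(b,None,fx=8,fy=8,interpolation=cv2.INTER_CUBIC))"
```

```text
t 15.28 board xy [ -67.4 -245.5] z 145.9 jaw yaw rel deg -89.83 tilt [ 0.01  -0.003 -1.   ] F [0.56 0.39 0.29] gap 9.8
```

View pics/p5t.png

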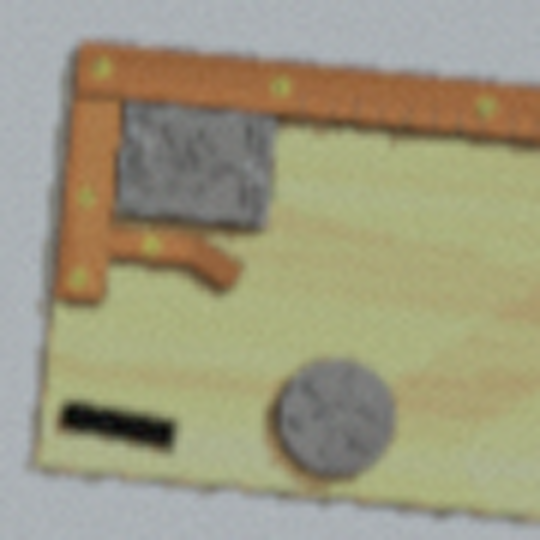

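View pics/p5s.png

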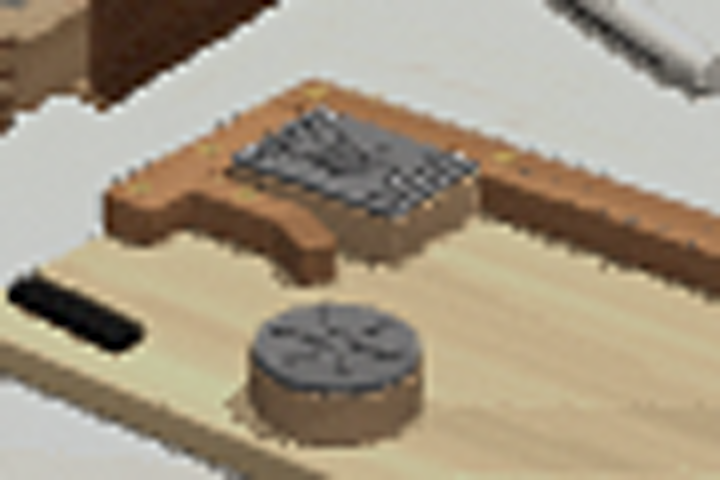

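Both views show the block fully home: its top edge is on the rail and its left edge on the end stop, with a gap left at the lip. Top-face corners in the crop are (127,103), (277,118), (266,231) and (117,218). One numeric check, then I hand in.

```bash
python3 -c "
from h import *
px=(np.array([(127,103),(277,118),(266,231),(117,218)])+.5)/6-.5+[292,160]
f,r=fit({'top':([(22,30,32),(22,-30,32),(-22,-30,32),(-22,30,32)],px)},[.55,-.2,-.08]);print(inboard(BD,f.x[:2]),f.x[2]-BD[2])
s=bot.get_state();print(s['time'],np.abs(s['qd']).max())
bot.close_job()"
```

```text
[37.1866233  79.94601667] 0.006860137821783435
15.375 0.03909966313521496
the job is handed in; nothing more can be done
```

The printing block is home in the corner pocket, and I handed the job in at about 15.4 s of the 51 s allowed.

- **Rail push:** I pushed it against the long rail at the right end with two slightly open fingertips. They stopped with a 4.8 N reaction at the distance I had worked out for the rail.
- **Push along the rail:** I then turned the gripper a quarter turn and pushed on the block's right end. It slid along the rail into the pocket and stopped at the end stop with about 5.4 N. After that I backed off, lifted and moved clear.

**Last checks:** from the final top picture, the block's centre is at board (37.2, 79.9) mm, against a target of (38, 80). Its yaw is off by about 0.007 rad. Both cameras show it flat and flush. The round block and blade look unmoved, and I pushed nothing else.

**Disagreements:**
- The fingers stopped about 1 mm short of the end-stop distance I had computed (41.1 against 42 mm), which is within the calibration error.
- In the first fit of the board pose, the top and scene cameras differed by about 3–4 mm. The two contact positions agreed with the combined fit.

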